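# Put away the glaze-test things

## Task

Sort the glaze-test things into their places. Shingle the three test tiles lengthwise in a straight row down the middle of the tile tray, in any order and either way round: the first flat on the tray floor with its short edge close up to the thick dark head block, the second lapping on top of the far end of the first by about a third of a tile's length, and the third lapping the second in the same way. Lay the brush flat along the brush tray, about midway, stand the glaze jar that is near the tiles upright in the round jar stand, and leave the bisque cup where it is.

Things in the scene. Friction and masses are not known exactly. Their poses are not given: they have to be found in the camera images.
- tile_blue: Flat rectangular glaze test tile with a small hole near one end, off-white with a dark blue glazed face. 66 x 36 mm, 6 mm thick (7 mm at the glazed face). Origin: centre of the underside; x along the 66 mm length, y along the 36 mm width, z up. One of three tiles that are interchangeable. It lies flat on the table at the start; 45 g.
- tile_amber: Flat rectangular glaze test tile with a small hole near one end, off-white with an amber-brown glazed face. 66 x 36 mm, 6 mm thick (7 mm at the glazed face). Origin: centre of the underside; x along the 66 mm length, y along the 36 mm width, z up. One of three tiles that are interchangeable. It lies flat on the table at the start; 45 g.
- tile_green: Flat rectangular glaze test tile with a small hole near one end, off-white with a pale green glazed face. 66 x 36 mm, 6 mm thick (7 mm at the glazed face). Origin: centre of the underside; x along the 66 mm length, y along the 36 mm width, z up. One of three tiles that are interchangeable. It lies flat on the table at the start; 45 g.
- brush: Thin paint brush with a wooden handle, 9 mm thick, 175 mm long, lying on the table. Origin: on its underside, midway along its length, which is also where to grip it; y runs along the brush towards the handle end, x across it. It does not roll. 12 g.
- glaze_jar: White screw-capped plastic jar with a yellow cap, standing upright by itself near the tiles (the jars far back on the right are not meant). Body 48 mm in diameter and 56 mm high, cap 43 mm in diameter, 68 mm high in all. Origin: centre of the underside, z up. Grip it round the body. 120 g or so.
- tile_tray: Fixed low wooden tray, the wider of the two trays. 216 x 126 mm outside; inside 190 x 110 mm with the floor 6 mm above the table and three 8 mm thick rims 14 mm high. Its fourth, short side is a thick dark wooden head block, 14 mm thick and 24 mm high. Origin: on the table under the centre of the inner floor; x along the length, pointing away from the head block, so that the block's inner face is at x = -95 mm and the far rim's inner face at x = +95 mm; y across; z up.
- brush_tray: Fixed low wooden tray with a cork-covered floor, the narrower of the two trays. 226 x 88 mm outside; inside 210 x 72 mm, floor 8 mm above the table, rims 8 mm thick and 18 mm high all round. Origin: on the table under its centre; x along the length, y across, z up. The brush may lie either way round.
- jar_stand: Fixed round shallow wooden dish, 88 mm in diameter outside, 68 mm inside; floor 6 mm above the table, rim 16 mm high. Origin: on the table under its centre, z up.
- bisque_cup: Bystander: reddish unglazed cup, 72 mm in diameter, 80 mm high, standing loose behind the work. Origin: centre of the underside. Leave it alone.
- banding_wheel: Fixed obstacle, always in the same place: a banding wheel (turntable) with clay trimmings on and round it that are only scenery. Flat round metal head 176 mm in diameter, its top 110 mm above the table (trimmings to 135 mm), on a narrower blue foot. Origin: on the table under its centre. Nothing goes on it: carry things over it or round it.
Mind the look-alikes: they are no part of the job. Leave any purple look-alike of the tile_blue alone.

How it is judged (in metres and radians):
At the end, for the whole second after the job is handed in: Tiles shingled: first flat, edge within 17 mm of the head block, laps of 8 to 36 mm, within 18 mm and 15 deg of the middle line; brush in its tray within 25 mm (along) and 30 mm (across) of centre, 20 deg; jar upright within 13 mm of the stand centre; at rest; cup within 30 mm of its start (((x of tile_blue in the frame of tile_tray between -0.066 and -0.045 m and z of tile_blue in the frame of tile_tray between 0.003 and 0.0075 m and z of tile_amber in the frame of tile_tray between 0.0082 and 0.02 m and z of tile_green in the frame of tile_tray between 0.0082 and 0.02 m and distance between tile_blue and tile_amber between 0.03 and 0.058 m and distance between tile_amber and tile_green between 0.03 and 0.058 m and distance between tile_blue and tile_green above 0.065 m) or (x of tile_blue in the frame of tile_tray between -0.066 and -0.045 m and z of tile_blue in the frame of tile_tray between 0.003 and 0.0075 m and z of tile_green in the frame of tile_tray between 0.0082 and 0.02 m and z of tile_amber in the frame of tile_tray between 0.0082 and 0.02 m and distance between tile_blue and tile_green between 0.03 and 0.058 m and distance between tile_green and tile_amber between 0.03 and 0.058 m and distance between tile_blue and tile_amber above 0.065 m) or (x of tile_amber in the frame of tile_tray between -0.066 and -0.045 m and z of tile_amber in the frame of tile_tray between 0.003 and 0.0075 m and z of tile_blue in the frame of tile_tray between 0.0082 and 0.02 m and z of tile_green in the frame of tile_tray between 0.0082 and 0.02 m and distance between tile_amber and tile_blue between 0.03 and 0.058 m and distance between tile_blue and tile_green between 0.03 and 0.058 m and distance between tile_amber and tile_green above 0.065 m) or (x of tile_amber in the frame of tile_tray between -0.066 and -0.045 m and z of tile_amber in the frame of tile_tray between 0.003 and 0.0075 m and z of tile_green in the frame of tile_tray between 0.0082 and 0.02 m and z of tile_blue in the frame of tile_tray between 0.0082 and 0.02 m and distance between tile_amber and tile_green between 0.03 and 0.058 m and distance between tile_green and tile_blue between 0.03 and 0.058 m and distance between tile_amber and tile_blue above 0.065 m) or (x of tile_green in the frame of tile_tray between -0.066 and -0.045 m and z of tile_green in the frame of tile_tray between 0.003 and 0.0075 m and z of tile_blue in the frame of tile_tray between 0.0082 and 0.02 m and z of tile_amber in the frame of tile_tray between 0.0082 and 0.02 m and distance between tile_green and tile_blue between 0.03 and 0.058 m and distance between tile_blue and tile_amber between 0.03 and 0.058 m and distance between tile_green and tile_amber above 0.065 m) or (x of tile_green in the frame of tile_tray between -0.066 and -0.045 m and z of tile_green in the frame of tile_tray between 0.003 and 0.0075 m and z of tile_amber in the frame of tile_tray between 0.0082 and 0.02 m and z of tile_blue in the frame of tile_tray between 0.0082 and 0.02 m and distance between tile_green and tile_amber between 0.03 and 0.058 m and distance between tile_amber and tile_blue between 0.03 and 0.058 m and distance between tile_green and tile_blue above 0.065 m)) and y of tile_blue in the frame of tile_tray between -0.018 and 0.018 m and angle between the x axis of each of tile_blue, tile_amber, tile_green and the x axis of tile_tray, either way round below 0.26 rad and angle between each of tile_blue, tile_amber, tile_green's own z axis and vertical below 0.35 rad and y of tile_amber in the frame of tile_tray between -0.018 and 0.018 m and y of tile_green in the frame of tile_tray between -0.018 and 0.018 m and x of brush in the frame of brush_tray between -0.025 and 0.025 m and y of brush in the frame of brush_tray between -0.03 and 0.03 m and z of brush in the frame of brush_tray between 0.004 and 0.014 m and angle between the y axis of brush and the x axis of brush_tray, either way round below 0.35 rad and horizontal distance between glaze_jar and jar_stand below 0.013 m and angle between glaze_jar's own z axis and vertical below 0.12 rad and z of glaze_jar in the frame of jar_stand between 0.003 and 0.01 m and linear speed of each of tile_blue, tile_amber, tile_green, brush, glaze_jar below 0.02 m/s and distance of bisque_cup from where it was at the start of the episode below 0.03 m and angle between bisque_cup's own z axis and vertical below 0.2 rad); the robot touches nothing.
It fails at once if the bisque cup is knocked or shifted by more than 30 mm, or tipped (distance of bisque_cup from where it was at the start of the episode above 0.03 m or angle between bisque_cup's own z axis and vertical above 0.35 rad).
It also fails if it takes over 125 s, if anything falls off the work surface, if the arm or the gripper's body presses on something with over 40 N, if the wrist force passes 120 N, or if a joint passes its speed limit or range.

## Robot

A 6-joint arm with a two-finger parallel gripper is mounted at the origin on a cart in front of the work surface, level with it; the furniture and walls round the work are solid. World frame = base frame: x ahead of the robot, y to its left, z up, the work surface at z = 0. Lengths are in m, angles in degrees, forces in N, time in s.
With the tool pointing down it reaches from about 0.4 to 0.825 m from the base axis. Payload 7 kg.
Tool frame: the origin (TCP) lies at the centre of the arm's flange, where the gripper is bolted on; the fingertips stand 178 mm ahead of it and the grasp point (between the pads) lies 159 mm ahead of it (r.tips_ahead is the z of the fingertips in the tool frame, in m); z points along the fingers, y is the line along which they close (so a half turn about z gives the same grasp; the last joint's range is limited). The gripper opens to 88 mm and grips with 3 to 60 N. Pads are 19 mm wide; open, the fingers measure 130 mm over their backs; the gripper's body (78 mm by 193 mm) begins 47 mm behind the grasp point.
Start: joints at [92.538, 20.546, 0.682, 0, -70.136, -16.507], TCP at [0.163, 0.655, 0.405] pointing down, gripper open.
Joint ranges: [-176.03, 176.03], [-82.01, 121.73], [-58.28, 71.71], [-173.87, 95.51], [-174.79, -0.11], [-173.66, 173.66]. Speed limits (degrees/s): [136.94, 136.94, 172.46, 180, 180, 180].

## Interface

Orientations are given as [roll, pitch, yaw] about the fixed x, y, z axes, in that order (R = Rz(yaw) Ry(pitch) Rx(roll)).
In Python, from plant import r gives the robot as it stands. The module is installed in compiled form; this text tells all that it offers.
- The arm moves only by the shell command python3 -m pendant 'ROWS' [FORCE]. ROWS is JSON, a list that holds one entry, the list of rows, each a list of 7 numbers: the shift along the tool's x, y, z in m, then the turn, a rotation vector about the tool's x, y, z in degrees, then the gripper command: -1 is shut, 1 is fully open, values between are in proportion. A call has 1 to 5 rows; each row is the pose to reach, as a shift and turn from the pose commanded when the call began, along the tool's axes at that moment; what a row does not reach only later rows make up. A row lasts 1/10 s, in which the tool goes at most 50 mm and 8.59 degrees, less where a joint would pass 70% of its speed; a pose out of reach is approached as far as the arm can. A call with a gripper value outside its range is refused whole. The fingers move at their own pace and stop on an object; FORCE is the grip in N (left out, the last holds). Time passes only in rows, so rows that repeat a pose let the fingers close. It gives the time, the measured TCP pose, the force, the opening and the grip force at its end, in the units of the state.
- r.get_state(): the state, without advancing time (a new reading comes with each control period).
- r.capture(name): name is "scene" or "top" or "wrist"; returns the picture (420x560x3 uint8, red, green, blue); there is no depth.
- r.camera_params(name): a dict with "fx", "fy", "cx", "cy" (pixels), "dist_coeffs" ([k1, k2, p1, p2, k3] as OpenCV has them; the pictures are not rectified), "R" (3x3) and "t" (3): a world point X has camera coordinates R X + t. Camera axes: x right, y down, z forward; pixel columns grow to the right and rows downward; lengths in m; the calibration is good to about 2 mm. A picture is of the moment at which its call begins: read the wrist's pose just before it. camera_params takes no time and is no camera call; for the wrist camera it gives the pose at the moment of the call.
- r.close_job(): hands the job in; it is judged then, once.
The state is a dict: "time_s": time; "joints": joint angles; "qd": joint speeds; "joint_torque": joint torques, N m; "tcp_pos": TCP position; "eef_rot": TCP orientation; "contact_force": force on the tool from outside, world axes, zero at the start; "moment": the same for the moment, N m; "gripper_width": finger opening in m; "gripper_force": force on a finger pad.
Only numpy, scipy, OpenCV 4.12 (cv2) and the standard library are available. Lean on these libraries where they do the work, as an engineer would, in place of code of your own. Each camera call takes 0.05 s, during which the arm holds its last target. There are 200 camera calls.

## Working session

There is one attempt and no reset: what is moved stays moved. The work goes in short steps, Python scripts to look and compute and a shell command to move; the robot and the scene stay as the last step left them, time stands still between calls to the robot, and variables do not carry over. Pictures are saved under pics/ and viewed, at most 14 in all, crops included, and the job is handed in when it is done.

```bash
mkdir -p pics
python3 - <<'E'
from plant import r
import cv2
print(r.get_state())
for n in("top","scene"):
    cv2.imwrite(f"pics/{n}0.png",r.capture(n)[:,:,::-1])
    p=r.camera_params(n);print(n,p)
E
```

```text
{'time_s': 0.0, 'joints': array([ 9.25392800e+01,  2.05911795e+01,  6.32360647e-01, -2.01148705e-02,
       -7.01380299e+01, -1.65073526e+01]), 'qd': array([-0.03073698, -0.01258936, -0.01574892, -0.06531554,  0.03891111,
        0.05187439]), 'joint_torque': array([ 8.63644673e-04, -5.82716274e+01,  2.93061072e+01,  6.99706972e+00,
        7.16474999e-03, -1.50871174e-04]), 'tcp_pos': array([0.16288191, 0.65483501, 0.40371462]), 'eef_rot': array([ 1.79901770e+02, -9.39131123e-03, -1.39749146e+01]), 'contact_force': array([0.852616  , 0.44272192, 0.64465102]), 'moment': array([-0.00805408, -0.0071208 ,  0.02819081]), 'gripper_force': 0.0, 'gripper_width': 0.08737344503168738}
top {'fx': 403.15933822378025, 'fy': 403.15933822378025, 'cx': 280.6242926153401, 'cy': 210.95741956637724, 'dist_coeffs': array([-0.00970415,  0.        ,  0.        ,  0.        ,  0.        ]), 'R': array([[-0.02555703, -0.99954457, -0.01604621],
       [-0.99870446,  0.02623551, -0.04360168],
       [ 0.0440028 ,  0.01491109, -0.99892012]]), 't': array([0.01464663, 0.53932992, 1.03375415])}
scene {'fx': 493.48671389468365, 'fy': 493.48671389468365, 'cx': 275.1556742026051, 'cy': 212.39485200790403, 'dist_coeffs': array([0.01033005, 0.        , 0.        , 0.        , 0.        ]), 'R': array([[ 0.92057771, -0.39024815,  0.01559024],
       [-0.27937152, -0.68586941, -0.67196332],
       [ 0.27292531,  0.61423899, -0.74042031]]), 't': array([-0.49818295,  0.18303387,  1.04284112])}
```

View pics/top0.png

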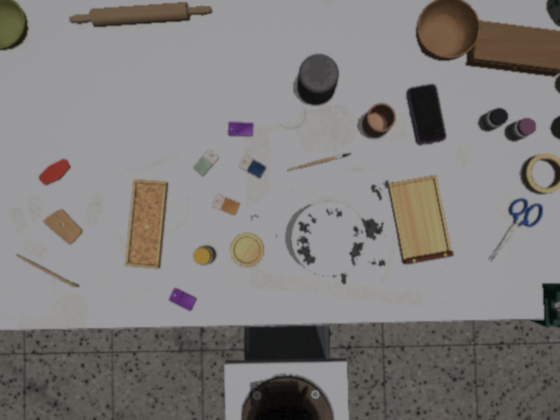

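View pics/scene0.png

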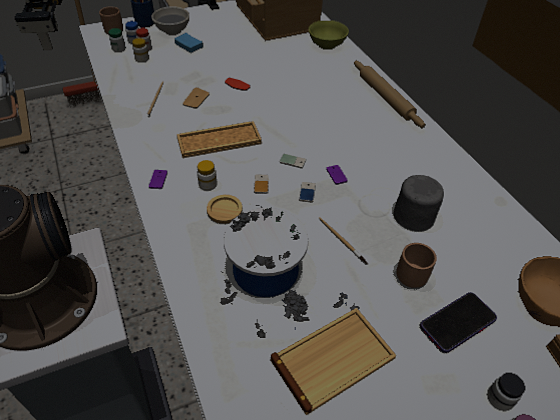

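The top view shows the tiles at about (206,162) green, (253,166) blue and (227,204) amber. The brush is at (320,162), the jar at (203,256), the stand at (247,250) and the brush tray at (147,224). The tile tray is at (420,220) with its head block at the bottom. The cup is at (379,120). The purple pieces at (240,129) and (183,299) are decoys.

```bash
cat > h.py <<'E'
import numpy as np,cv2
from plant import r
def cal(n):
    p=r.camera_params(n);K=np.array([[p['fx'],0,p['cx']],[0,p['fy'],p['cy']],[0,0,1.]])
    return K,np.array(p['dist_coeffs'],float),np.array(p['R']),np.array(p['t'])
def px2w(c,uv,z):
    K,d,R,t=c
    q=cv2.undistortPoints(np.array(uv,float).reshape(-1,1,2),K,d)[:,0]
    D=np.c_[q,np.ones(len(q))]@R; C=-R.T@t
    return C+D*((z-C[2])/D[:,2])[:,None]
def w2px(c,X):
    K,d,R,t=c
    return cv2.projectPoints(np.array(X,float).reshape(-1,3),cv2.Rodrigues(R)[0],t,K,d)[0][:,0]
E
python3 - <<'E'
import cv2
a=cv2.imread('pics/top0.png')
cv2.imwrite('pics/c1.png',cv2.resize(a[110:310,120:360],None,fx=3.3,fy=3,interpolation=cv2.INTER_CUBIC)) if 0 else cv2.imwrite('pics/c1.png',cv2.resize(a[115:285,120:305],None,fx=3.5,fy=3.5,interpolation=cv2.INTER_CUBIC))
cv2.imwrite('pics/c2.png',cv2.resize(a[145:275,275:465],None,fx=4,fy=4,interpolation=cv2.INTER_CUBIC))
E
```

```text
(no output)
```

View pics/c1.png

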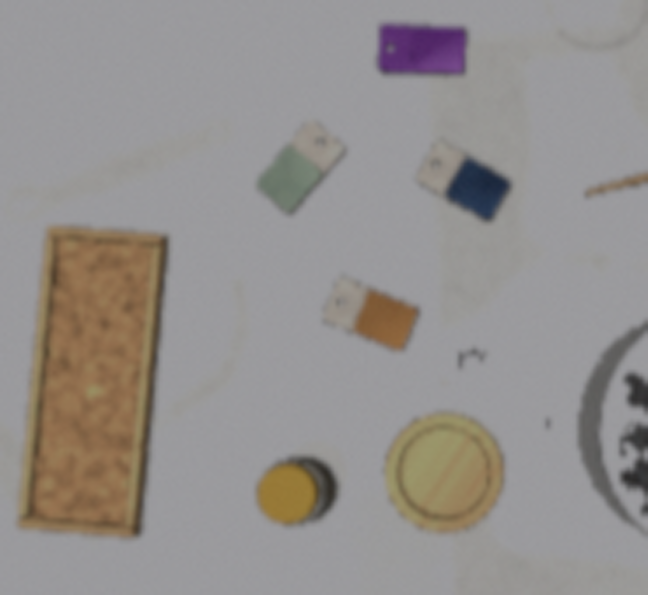

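View pics/c2.png

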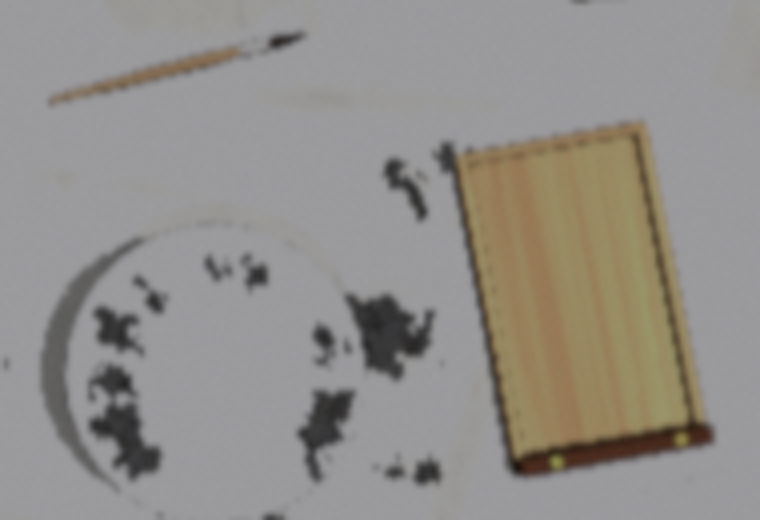

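The crops show the corners of the tiles and both trays, the jar cap at c1 (288,492), the stand at c1 (444,471), and the brush ends at c2 (50,101) and (304,35). Next I turn these into world positions.

Run:
```python
from h import *
np.set_printoptions(precision=4,suppress=True)
c=cal('top')
A=lambda p:np.array(p,float)/3.5+[120,115]-.36
B=lambda p:np.array(p,float)/4+[275,145]-.37
def rect(n,uv,z):
    w=px2w(c,uv,z)[:,:2];s=[np.linalg.norm(w[i]-w[(i+1)%4]) for i in range(4)]
    e=(w[1]-w[0])+(w[2]-w[3]) if s[0]>s[1] else (w[2]-w[1])+(w[3]-w[0])
    print(n,w.mean(0),'sides',np.array(s),'long axis yaw',np.degrees(np.arctan2(e[1],e[0])))
rect('green',A([(312,120),(348,152),(292,214),(256,184)]),.006)
rect('blue',A([(442,138),(512,182),(490,222),(416,182)]),.006)
rect('amber',A([(346,274),(420,312),(404,351),(322,324)]),.006)
rect('btray',A([(48,228),(168,237),(138,535),(18,525)]),.018)
print('ttray far',px2w(c,B([(458,155),(643,122)]),.014))
print('ttray inner near',px2w(c,B([(522,462),(692,425)]),.024))
print('ttray block bottom',px2w(c,B([(517,474),(712,441)]),.01))
b=px2w(c,B([(50,101),(304,35)]),.005);print('brush',b,np.linalg.norm(b[0]-b[1]),b.mean(0),np.degrees(np.arctan2(*(b[0]-b[1])[1::-1])))
print('stand',px2w(c,A((444,471)),.016),'jar',px2w(c,A((288,492)),.068),'cup',px2w(c,(380,118),.08))
s=r.camera_params('wrist');R=s['R'];t=s['t'];print('wrist cam at',-R.T@t,R[2],s['fx'])
```

```text
green [0.6726 0.194 ] sides [0.0366 0.0627 0.0356 0.064 ] long axis yaw 137.1776693241693
blue [0.6589 0.0716] sides [0.0624 0.0343 0.0633 0.0385] long axis yaw -121.90544534708076
amber [0.5599 0.1427] sides [0.0625 0.0315 0.0648 0.0415] long axis yaw -114.06638281166346
btray [0.5162 0.3497] sides [0.0903 0.2212 0.0896 0.2209] long axis yaw 173.55036328094894
ttray far [[ 0.6034 -0.2818  0.014 ]
 [ 0.6216 -0.4019  0.014 ]]
ttray inner near [[ 0.4057 -0.3125  0.024 ]
 [ 0.4264 -0.421   0.024 ]]
ttray block bottom [[ 0.3969 -0.313   0.01  ]
 [ 0.4149 -0.4389  0.01  ]]
brush [[ 0.6472 -0.019   0.005 ]
 [ 0.686  -0.1865  0.005 ]] 0.17194708646308038 [ 0.6666 -0.1028  0.005 ] 103.06307720396167
stand [[0.443 0.091 0.016]] jar [[0.4336 0.1955 0.068 ]] cup [[ 0.7573 -0.2488  0.08  ]]
wrist cam at [0.2397 0.6366 0.3842] [-0.2825  0.0685 -0.9568] 352.8980346260789
```

Measured sizes agree with the given ones, so I'm confident in the positions: tile tray centre at about (0.511,-0.358) with yaw about 9°, brush tray yaw about -6.5°. I'll move over the tiles and look with the wrist camera.

```bash
cat >> h.py <<'E'
from scipy.spatial.transform import Rotation as Ro
np.set_printoptions(precision=4,suppress=True)
def go(x,y,z,yaw,pitch=0,wait=None):
    "tool-axis shift and turn from measured pose to grasp point (x,y,z), tool x axis at yaw (mod 180)"
    s=r.get_state();R0=Ro.from_euler('xyz',s['eef_rot'],degrees=True)
    best=None
    for k in(0,180):
        T=Ro.from_euler('z',yaw+k,degrees=True)*Ro.from_euler('y',pitch if k==0 else -pitch,degrees=True)*Ro.from_euler('x',180,degrees=True)
        rv=(R0.inv()*T).as_rotvec(degrees=True)
        d=R0.inv().apply(np.array([x,y,z])-T.apply([0,0,.159])-s['tcp_pos'])
        print('yaw',yaw+k,'shift',d.round(4),'turn',rv.round(1),'rows',max(np.linalg.norm(d)/.05,np.linalg.norm(rv)/8.59).round(1))
    print('now',s['time_s'],s['tcp_pos'],s['eef_rot'],s['joints'][[0,5]],s['gripper_width'],s['gripper_force'])
E
python3 -c "
from h import *
go(.58,.13,.24,-14)"
```

```text
yaw -14 shift [0.5315 0.4086 0.0055] turn [ 0.1 -0.   0. ] rows 13.4
yaw 166 shift [0.5315 0.4086 0.0055] turn [   0.     0.1 -180. ] rows 21.0
now 0.1 [0.1629 0.6549 0.4038] [179.9152  -0.0101 -13.972 ] [ 92.5397 -16.5065] 0.08791377262487762 0.0
```

```bash
for i in 1 2 3; do python3 -m pendant '[[[0.177,0.136,0,0,0,0,1],[0.177,0.136,0,0,0,0,1],[0.177,0.136,0,0,0,0,1],[0.177,0.136,0,0,0,0,1],[0.177,0.136,0,0,0,0,1]]]'; done
python3 - <<'E'
from h import *
go(.58,.13,.24,-14)
cv2.imwrite('pics/w1.png',r.capture('wrist')[:,:,::-1]);np.savez('w1.npz',*cal('wrist'))
E
```

```text
time_s: 0.6
tcp_pos: [0.3034, 0.4772, 0.4047]
eef_rot: [180.0, 0.0, -14.1]
contact_force: [0.2, 0.3, 0.7]
gripper_width: 0.088
gripper_force: 0.0
time_s: 1.1
tcp_pos: [0.4422, 0.3026, 0.4045]
eef_rot: [180.0, 0.0, -14.1]
contact_force: [0.6, 1.8, 0.3]
gripper_width: 0.0876
gripper_force: 0.0
time_s: 1.6
tcp_pos: [0.5814, 0.1279, 0.4041]
eef_rot: [179.9, 0.0, -14.1]
contact_force: [0.0, 0.8, -0.3]
gripper_width: 0.0878
gripper_force: 0.0
yaw -14 shift [-0.0018 -0.0017  0.0051] turn [ 0.1  0.  -0.1] rows 0.1
yaw 166 shift [-0.0018 -0.0017  0.0051] turn [  0.1  -0.1 179.9] rows 20.9
now 1.6 [0.5814 0.1279 0.4041] [179.9464   0.0328 -14.1044] [31.2079 44.6816] 0.08777159569669446 0.0
```

View pics/w1.png

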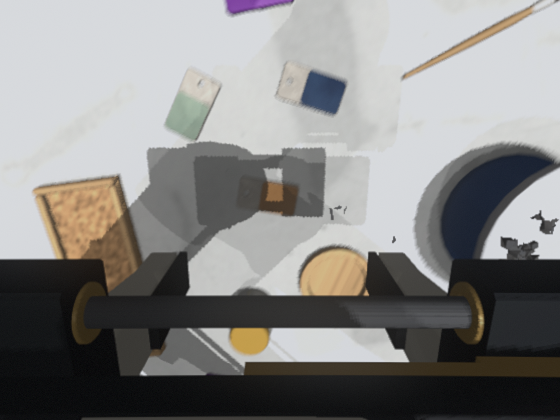

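The wrist view has blue at about (311,88), green at (193,104), amber at (268,196), the stand at (335,278) and the jar cap at (250,335).

Run:
```python
from h import *
c=list(np.load('w1.npz').values())
def rect(n,uv,z):
    w=px2w(c,uv,z)[:,:2];s=[np.linalg.norm(w[i]-w[(i+1)%4]) for i in range(4)]
    e=(w[1]-w[0])+(w[2]-w[3]) if s[0]>s[1] else (w[2]-w[1])+(w[3]-w[0])
    print(n,w.mean(0),'sides',np.array(s),'yaw',np.degrees(np.arctan2(e[1],e[0])))
rect('blue',[(284,61),(347,80),(337,115),(276,96)],.006)
rect('green',[(191,67),(221,79),(192,140),(165,127)],.006)
rect('amber',[(242,176),(299,185),(295,216),(238,206)],.006)
print(px2w(c,(335,278),.016),px2w(c,(250,335),.068))
g=cv2.cvtColor(cv2.imread('pics/w1.png'),cv2.COLOR_BGR2HSV)
go(.559,.141,.10,66)
```

```text
blue [0.6632 0.0711] sides [0.0658 0.0349 0.0658 0.0338] yaw -120.20573500850766
green [0.6782 0.1926] sides [0.0312 0.0689 0.0302 0.0659] yaw 137.15517668841545
amber [0.5649 0.1411] sides [0.063  0.0359 0.0649 0.0344] yaw -113.98691107168081
[[0.4536 0.0904 0.016 ]] [[0.4396 0.1924 0.068 ]]
yaw 66 shift [-0.026  -0.0083  0.1448] turn [  0.1   0.1 -80.1] rows 9.3
yaw 246 shift [-0.026  -0.0083  0.1448] turn [ 0.1 -0.1 99.9] rows 11.6
now 1.65 [0.5823 0.1268 0.4038] [179.9017   0.0303 -14.1492] [31.0796 44.7511] 0.08758946023975403 0.0
```

```bash
python3 -m pendant '[[[-0.005,-0.002,0.04,0,0,-8.5,0.3],[-0.01,-0.004,0.07,0,0,-17,0.3],[-0.014,-0.006,0.1,0,0,-25.5,0.3],[-0.018,-0.007,0.12,0,0,-34,0.3],[-0.022,-0.008,0.144,0,0,-42.5,0.3]]]' 20
python3 -m pendant '[[[0,0,0,0,0,-8.5,0.3],[0,0,0,0,0,-17,0.3],[0,0,0,0,0,-25.5,0.3],[0,0,0,0,0,-34,0.3],[0,0,0,0,0,-37.6,0.3]]]'
python3 - <<'E'
from h import *
go(.5625,.142,.0205,66)
E
```

```text
time_s: 2.15
tcp_pos: [0.5601, 0.144, 0.2597]
eef_rot: [180.0, 0.0, 28.9]
contact_force: [0.2, -0.2, -0.6]
gripper_width: 0.0582
gripper_force: 0.0
time_s: 2.65
tcp_pos: [0.5601, 0.144, 0.2603]
eef_rot: [-180.0, 0.0, 66.5]
contact_force: [0.5, -0.5, 0.8]
gripper_width: 0.0567
gripper_force: 0.0
yaw 66 shift [-0.0009  0.003   0.0808] turn [-0.   0.   0.5] rows 1.6
yaw 246 shift [-0.0009  0.003   0.0808] turn [  -0.1   -0.  -179.5] rows 20.9
now 2.65 [0.5601 0.144  0.2603] [-179.9713    0.0349   66.4537] [ 33.7858 122.6725] 0.056705571180432346 0.0
```

```bash
python3 -m pendant '[[[-0.001,0.003,0.04,0,0,0.5,0.3],[-0.001,0.003,0.07,0,0,0.5,0.3],[-0.001,0.003,0.081,0,0,0.5,0.3],[-0.001,0.003,0.081,0,0,0.5,0.3],[-0.001,0.003,0.081,0,0,0.5,-1]]]' 20
python3 -m pendant '[[[0,0,0,0,0,0,-1],[0,0,0,0,0,0,-1],[0,0,0,0,0,0,-1],[0,0,0,0,0,0,-1],[0,0,0,0,0,0,-1]]]'
python3 -m pendant '[[[0,0,-0.05,0,0,0,-1],[0,0,-0.1,0,0,0,-1],[0,0,-0.15,0,0,0,-1],[0,0,-0.18,0,0,0,-1],[0,0,-0.18,0,0,0,-1]]]'
python3 - <<'E'
from h import *
go(.4555,-.3668,.20,9)
cv2.imwrite('pics/x.png',r.capture('top')[:,:,::-1])
E
```

```text
time_s: 3.15
tcp_pos: [0.5628, 0.1421, 0.18]
eef_rot: [180.0, 0.0, 65.7]
contact_force: [0.1, -0.1, 0.2]
gripper_width: 0.0531
gripper_force: 0.0
time_s: 3.65
tcp_pos: [0.5628, 0.1419, 0.1799]
eef_rot: [180.0, -0.0, 65.6]
contact_force: [0.3, -0.7, 3.0]
gripper_width: 0.0357
gripper_force: 20.0
time_s: 4.15
tcp_pos: [0.5637, 0.1422, 0.3651]
eef_rot: [179.7, -0.4, 65.7]
contact_force: [-0.3, 0.2, -1.5]
gripper_width: 0.0355
gripper_force: 20.0
yaw 9 shift [-0.5084  0.1111  0.0032] turn [ 0.1 -0.5 56.7] rows 10.4
yaw 189 shift [-0.5084  0.1111  0.0032] turn [   0.6    0.1 -123.3] rows 14.4
now 4.15 [0.5637 0.1422 0.3651] [179.6703  -0.3926  65.6672] [ 33.4453 122.1829] 0.03554600088278206 19.99992549419403
```

```bash
python3 -m pendant '[[[-0.048,0.01,0,0,0,0,-1],[-0.096,0.02,0,0,0,0,-1],[-0.144,0.03,0,0,0,0,-1],[-0.19,0.04,0,0,0,0,-1],[-0.235,0.05,0,0,0,0,-1]]]'
python3 -m pendant '[[[-0.048,0.01,0,0,0,8.5,-1],[-0.096,0.02,0,0,0,17,-1],[-0.144,0.03,0,0,0,25.5,-1],[-0.19,0.04,0,0,0,34,-1],[-0.235,0.05,0,0,0,42.5,-1]]]'
python3 -m pendant '[[[0,0,0,0,0,8,-1],[0,0,0,0,0,14.2,-1],[0,0,0,0,0,14.2,-1],[0,0,0,0,0,14.2,-1]]]'
python3 - <<'E'
from h import *
go(.4555,-.3668,.20,9)
cv2.imwrite('pics/w2.png',r.capture('wrist')[:,:,::-1]);np.savez('w2.npz',*cal('wrist'))
E
```

```text
time_s: 4.7
tcp_pos: [0.51, -0.0946, 0.3583]
eef_rot: [-179.9, 0.1, 65.6]
contact_force: [1.6, -0.7, 0.3]
gripper_width: 0.0356
gripper_force: 20.0
time_s: 5.2
tcp_pos: [0.4586, -0.3293, 0.3581]
eef_rot: [-179.9, 0.1, 22.8]
contact_force: [1.5, 0.1, -0.8]
gripper_width: 0.0358
gripper_force: 20.0
time_s: 5.6
tcp_pos: [0.4596, -0.3274, 0.3585]
eef_rot: [-179.9, 0.1, 9.1]
contact_force: [-0.2, 1.2, -0.6]
gripper_width: 0.0356
gripper_force: 20.0
yaw 9 shift [-0.0103  0.0383 -0.0005] turn [-0.1  0.1  0.1] rows 0.8
yaw 189 shift [-0.0103  0.0383 -0.0005] turn [  -0.2   -0.1 -179.9] rows 20.9
now 5.6 [ 0.4596 -0.3274  0.3585] [-179.9419    0.0967    9.1144] [-15.5979 114.7192] 0.035593281830011717 20.00019371509552
```

View pics/w2.png

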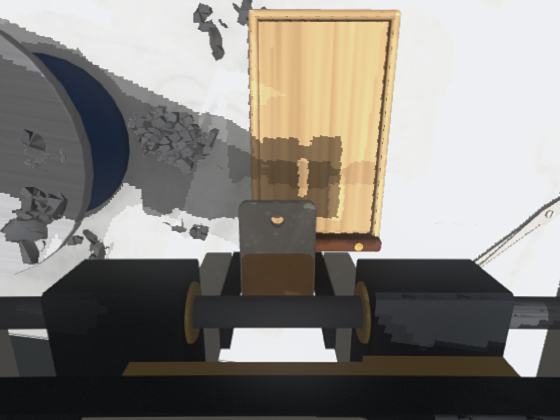

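The wrist view shows the tray's far corners at (249,11) and (400,11), and the right end of the block's top at about (381,237). The tile is held straight, with its far edge at row 201.

Run:
```python
from h import *
c=list(np.load('w2.npz').values())
f=px2w(c,[(249,11),(400,11),(250,190),(385,190)],.014);b=px2w(c,[(381,237)],.024)
print(f,b)
m=f[:2].mean(0)[:2];n=f[2:].mean(0)[:2];d=m-n;print(m,n,np.degrees(np.arctan2(d[1],d[0])),'widths',np.linalg.norm(f[0]-f[1]),np.linalg.norm(f[2]-f[3]))
e=f[1]-f[0];print('yaw by far edge',np.degrees(np.arctan2(e[0],-e[1])))
u=d/np.linalg.norm(d);print('centre',m-.103*u, 'block inner at x',(b[0,:2]-(m-.103*u))@u)
# tile far edge held, tile top at z
s=r.get_state();z=s['tcp_pos'][2]-.178
t=px2w(c,[(241,203),(314,203)],z+.006-.0015);print('tile far edge',t,'centre would be',t.mean(0)[:2]-.033*np.array([np.cos(.159),np.sin(.159)]),'grasp',s['tcp_pos'])
```

```text
[[ 0.6039 -0.2798  0.014 ]
 [ 0.6231 -0.4016  0.014 ]
 [ 0.455  -0.301   0.014 ]
 [ 0.4752 -0.427   0.014 ]] [[ 0.4317 -0.4312  0.024 ]]
[ 0.6135 -0.3407] [ 0.4651 -0.364 ] 8.922710820794805 widths 0.12325064850315755 0.12765541120407964
yaw by far edge 8.963890900730476
centre [ 0.5118 -0.3567] block inner at x -0.09066746141752675
tile far edge [[ 0.4921 -0.3046  0.1853]
 [ 0.4973 -0.3372  0.1853]] centre would be [ 0.4621 -0.3261] grasp [ 0.4598 -0.3273  0.3588]
```

```bash
python3 - <<'E'
from h import *
go(.4567,-.3656,.0275,9)
E
python3 -m pendant '[[[-0.009,0.0375,0.02,0,0,0,-1],[-0.009,0.0375,0.06,0,0,0,-1],[-0.009,0.0375,0.1,0,0,0,-1],[-0.009,0.0375,0.14,0,0,0,-1],[-0.009,0.0375,0.14,0,0,0,-1]]]'
python3 - <<'E'
from h import *
go(.4567,-.3656,.0275,9)
E
```

```text
yaw 9 shift [-0.0089  0.0375  0.1723] turn [-0.   0.1  0.1] rows 3.5
yaw 189 shift [-0.0089  0.0375  0.1723] turn [  -0.1   -0.1 -179.9] rows 20.9
now 5.65 [ 0.4598 -0.3273  0.3588] [-179.9584    0.0691    9.1208] [-15.5778 114.7036] 0.035741355679645176 19.999943375587463
time_s: 6.15
tcp_pos: [0.4547, -0.3646, 0.2145]
eef_rot: [-179.7, 0.5, 9.0]
contact_force: [-0.3, 1.0, -0.7]
gripper_width: 0.0358
gripper_force: 20.0
yaw 9 shift [0.002  0.0015 0.0279] turn [-0.3  0.5  0. ] rows 0.6
yaw 189 shift [0.002  0.0015 0.0279] turn [  -0.7   -0.5 -180. ] rows 21.0
now 6.15 [ 0.4547 -0.3646  0.2145] [-179.6746    0.4682    9.0229] [-19.5322 118.6188] 0.03582319615141996 19.999949634075165
```

```bash
python3 -m pendant '[[[0,0,0.02,0,0,0,-1],[0,0,0.031,0,0,0,-1],[0,0,0.031,0,0,0,-1],[0,0,0.031,0,0,0,0.3],[0,0,0.031,0,0,0,0.3]]]'
python3 -m pendant '[[[0,0,0,0,0,0,0.3],[0,0,0,0,0,0,0.3],[0,0,0,0,0,0,0.3],[0,0,-0.01,0,0,0,0.3],[0,0,-0.05,0,0,0,0.3]]]'
python3 -m pendant '[[[0,0,-0.04,0,0,0,0.3],[0,0,-0.08,0,0,0,0.3],[0,0,-0.12,0,0,0,0.3],[0,0,-0.14,0,0,0,0.3],[0,0,-0.14,0,0,0,0.3]]]'
python3 - <<'E'
from h import *
cv2.imwrite('pics/w3.png',r.capture('wrist')[:,:,::-1]);np.savez('w3.npz',*cal('wrist'))
go(.661,.0713,.20,59)
E
```

```text
time_s: 6.65
tcp_pos: [0.4574, -0.3661, 0.1902]
eef_rot: [179.9, -0.1, 9.0]
contact_force: [-0.4, 0.0, 0.5]
gripper_width: 0.0467
gripper_force: 0.0
time_s: 7.15
tcp_pos: [0.4553, -0.3653, 0.236]
eef_rot: [-179.8, 0.4, 8.9]
contact_force: [0.7, -0.2, -0.3]
gripper_width: 0.0568
gripper_force: 0.0
time_s: 7.65
tcp_pos: [0.4572, -0.3664, 0.3836]
eef_rot: [179.8, -0.3, 9.0]
contact_force: [-0.6, -0.1, -0.5]
gripper_width: 0.0568
gripper_force: 0.0
yaw 59 shift [ 0.2696 -0.4004  0.0223] turn [  0.2  -0.1 -50.1] rows 9.7
yaw 239 shift [ 0.2696 -0.4004  0.0223] turn [ -0.2  -0.2 129.9] rows 15.1
now 7.7 [ 0.4568 -0.366   0.3812] [179.8821  -0.2048   8.9325] [-19.5769 118.5062] 0.0569409150921521 0.0
```

View pics/w3.png

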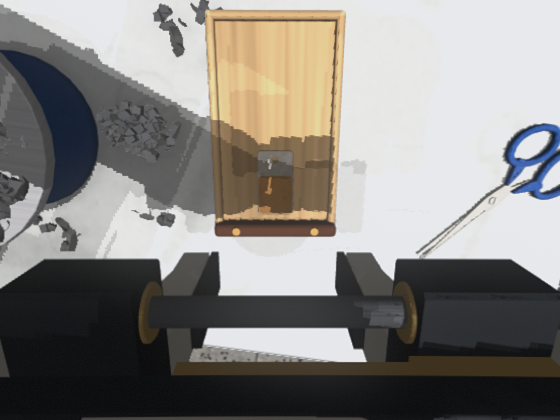

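The amber tile lies in the tray: far edge at row 150, near edge at row 212, columns 257-293. The block's inner edge is near row 221.

```bash
python3 - <<'E'
from h import *
c=list(np.load('w3.npz').values())
t=px2w(c,[(257,151),(293,150),(294,212),(259,213)],.012)
b=px2w(c,[(215,222),(336,222)],.024);bo=px2w(c,[(215,236),(336,236)],.0)
f=px2w(c,[(206,11),(345,11)],.014)
a=np.radians(9);R=np.array([[np.cos(a),np.sin(a)],[-np.sin(a),np.cos(a)]])
C=np.array([.511,-.357])
for n,p in zip(('tile','blockin','blockoutbottom','far'),(t,b,bo,f)):print(n,((p[:,:2]-C)@R.T).round(4).tolist(),((p[:,:2]-C)@R.T).mean(0))
E
python3 -m pendant '[[[0.027,-0.04,0,0,0,0,0.3],[0.054,-0.08,0,0,0,0,0.3],[0.081,-0.12,0,0,0,0,0.3],[0.108,-0.16,0,0,0,0,0.3],[0.135,-0.2,0,0,0,0,0.3]]]' 
python3 -m pendant '[[[0.027,-0.04,0,0,0,-8.5,0.3],[0.054,-0.08,0,0,0,-17,0.3],[0.081,-0.12,0,0,0,-25.5,0.3],[0.108,-0.16,0,0,0,-34,0.3],[0.135,-0.2,0,0,0,-42.5,0.3]]]'
python3 - <<'E'
from h import *
go(.661,.0713,.0205,59)
E
```

```text
tile [[-0.0202, 0.0193], [-0.0193, -0.0161], [-0.0832, -0.0179], [-0.0842, 0.0184]] [-0.0517  0.0009]
blockin [[-0.0899, 0.0623], [-0.0901, -0.0598]] [-0.09    0.0012]
blockoutbottom [[-0.1141, 0.0675], [-0.1144, -0.0649]] [-0.1143  0.0013]
far [[0.1015, 0.0615], [0.1015, -0.0601]] [0.1015 0.0007]
time_s: 8.2
tcp_pos: [0.5591, -0.1456, 0.3779]
eef_rot: [-180.0, 0.1, 8.9]
contact_force: [0.8, 0.0, 0.6]
gripper_width: 0.0574
gripper_force: 0.0
time_s: 8.7
tcp_pos: [0.6616, 0.073, 0.3776]
eef_rot: [-179.9, 0.1, 51.8]
contact_force: [0.6, 0.0, -0.5]
gripper_width: 0.0571
gripper_force: 0.0
yaw 59 shift [-0.0013  0.0008  0.1981] turn [-0.1  0.1 -7.2] rows 4.0
yaw 239 shift [-0.0013  0.0008  0.1981] turn [  0.1   0.1 172.8] rows 20.1
now 8.7 [0.6616 0.073  0.3776] [-179.9334    0.0949   51.7891] [ 23.0401 118.7545] 0.05712796340265806 0.0
```

```bash
python3 -m pendant '[[[-0.001,0.001,0.05,0,0,-7.2,0.3],[-0.001,0.001,0.1,0,0,-7.2,0.3],[-0.001,0.001,0.15,0,0,-7.2,0.3],[-0.001,0.001,0.17,0,0,-7.2,0.3],[-0.001,0.001,0.17,0,0,-7.2,0.3]]]' 20
python3 -m pendant '[[[0,0,0.02,0,0,0,0.3],[0,0,0.028,0,0,0,0.3],[0,0,0.028,0,0,0,0.3],[0,0,0.028,0,0,0,-1],[0,0,0.028,0,0,0,-1]]]'
python3 -m pendant '[[[0,0,0,0,0,0,-1],[0,0,0,0,0,0,-1],[0,0,0,0,0,0,-1],[0,0,0,0,0,0,-1]]]'
python3 -m pendant '[[[0,0,-0.05,0,0,0,-1],[0,0,-0.1,0,0,0,-1],[0,0,-0.15,0,0,0,-1],[0,0,-0.19,0,0,0,-1],[0,0,-0.19,0,0,0,-1]]]'
python3 - <<'E'
from h import *
s=r.get_state()
cv2.imwrite('pics/w4.png',r.capture('wrist')[:,:,::-1]);np.savez('w4.npz',*cal('wrist'))
go(.502,-.3584,.20,9)
E
```

```text
time_s: 9.2
tcp_pos: [0.6595, 0.0691, 0.2035]
eef_rot: [-179.7, 0.4, 58.6]
contact_force: [0.4, -0.5, 0.2]
gripper_width: 0.057
gripper_force: 0.0
time_s: 9.7
tcp_pos: [0.662, 0.0698, 0.1821]
eef_rot: [179.9, -0.1, 58.6]
contact_force: [0.4, -0.6, -0.2]
gripper_width: 0.046
gripper_force: 0.0
time_s: 10.1
tcp_pos: [0.6618, 0.0698, 0.1816]
eef_rot: [180.0, -0.0, 58.7]
contact_force: [-1.9, 0.3, 5.2]
gripper_width: 0.0353
gripper_force: 20.0
time_s: 10.6
tcp_pos: [0.6629, 0.0698, 0.3782]
eef_rot: [179.5, -0.5, 58.7]
contact_force: [1.0, 0.5, 0.2]
gripper_width: 0.0357
gripper_force: 20.0
yaw 9 shift [-0.449   0.0861  0.0135] turn [ 0.1 -0.4 49.6] rows 9.1
yaw 189 shift [-0.449   0.0861  0.0135] turn [   0.5    0.1 -130.4] rows 15.2
now 10.65 [0.662  0.0698 0.3745] [179.7566  -0.2967  58.6415] [ 22.7689 125.8615] 0.03521926236679818 19.999675154685974
```

```bash
python3 - <<'E'
from h import *
for n in('w2','w4'):
    g=cv2.GaussianBlur(cv2.imread(f'pics/{n}.png',0),(5,5),0).astype(int)
    print(n,g[186:222:2,277],g[186:222:2,290], g[220,225:330:5])
E
python3 -m pendant '[[[-0.045,0.0085,0,0,0,0,-1],[-0.09,0.017,0,0,0,0,-1],[-0.135,0.026,0,0,0,0,-1],[-0.18,0.034,0,0,0,0,-1],[-0.225,0.043,0,0,0,0,-1]]]'
python3 -m pendant '[[[-0.045,0.0085,0,0,0,8.5,-1],[-0.09,0.017,0,0,0,17,-1],[-0.135,0.026,0,0,0,25.5,-1],[-0.18,0.034,0,0,0,34,-1],[-0.225,0.043,0,0,0,42.5,-1]]]'
python3 -m pendant '[[[0,0,0,0,0,7.1,-1],[0,0,0,0,0,7.1,-1],[0,0,0,0,0,7.1,-1]]]'
python3 - <<'E'
from h import *
cv2.imwrite('pics/w5.png',r.capture('wrist')[:,:,::-1]);np.savez('w5.npz',*cal('wrist'))
go(.502,-.3584,.10,9)
E
```

```text
w2 [ 92  92  92  92  92  92  89  78  79  83  84  83  83  82  83  95 148 176] [80 86 89 89 89 89 87 77 76 84 85 84 83 83 83 83 82 83] [209 211 212  94  87  85  84  83  83  91 183 178  83  83  84  87  89  89
 107 190 179]
w4 [ 91 103 157 189 191 191 173 103  77  84  86  85  84  84 120 179 187 188] [ 93 121 174 186 185 186 170 105  81  87  88  87  86  86  86  86  85  86] [192 188 188  97  89  87  86  85  84  91 187 187  85  86  87  90  92  92
 141 215 214]
time_s: 11.15
tcp_pos: [0.5798, -0.1462, 0.3693]
eef_rot: [-179.9, 0.0, 58.6]
contact_force: [0.8, -0.5, -0.3]
gripper_width: 0.0356
gripper_force: 20.0
time_s: 11.65
tcp_pos: [0.4995, -0.3607, 0.3693]
eef_rot: [-179.9, 0.1, 15.8]
contact_force: [2.1, 0.3, 0.3]
gripper_width: 0.0354
gripper_force: 20.0
time_s: 11.95
tcp_pos: [0.5006, -0.359, 0.3696]
eef_rot: [-179.9, 0.1, 9.2]
contact_force: [-1.1, 0.6, -0.6]
gripper_width: 0.0357
gripper_force: 20.0
yaw 9 shift [ 0.0013 -0.      0.1109] turn [-0.   0.1  0.3] rows 2.2
yaw 189 shift [ 0.0013 -0.      0.1109] turn [  -0.1   -0.1 -179.7] rows 20.9
now 12.0 [ 0.5009 -0.3587  0.3699] [-179.9564    0.0515    9.2639] [-17.4722 116.7439] 0.03562442495964143 19.999961256980896
```

View pics/w5.png

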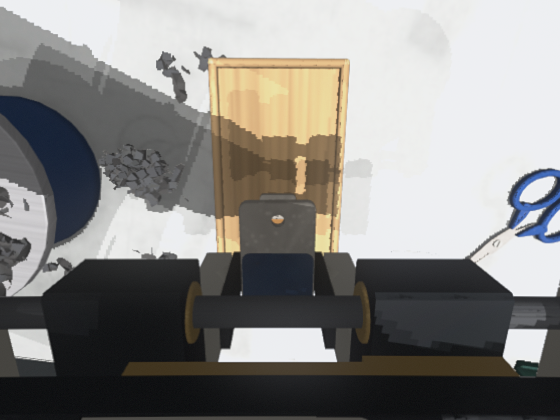

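The blue tile is held at the same offset (edge at row 200). I'll lower it with an 8° tilt.

```bash
python3 -m pendant '[[[0.001,0,0.05,0,0,0.2,-1],[0.001,0,0.1,0,0,0.2,-1],[0.001,0,0.12,0,0,0.2,-1],[0.001,0,0.12,0,0,0.2,-1],[0.001,0,0.12,0,0,0.2,-1]]]'
python3 - <<'E'
from h import *
go(.5005,-.3587,.035,9,8)
E
```

```text
time_s: 12.5
tcp_pos: [0.5026, -0.3586, 0.2513]
eef_rot: [180.0, 0.0, 9.0]
contact_force: [0.4, -2.0, 0.8]
gripper_width: 0.0355
gripper_force: 20.0
yaw 9 shift [ 0.02   -0.0003  0.0588] turn [ 0. -8.  0.] rows 1.2
yaw 189 shift [ 0.02   -0.0003  0.0588] turn [  12.5    0.  -179.5] rows 21.0
now 12.5 [ 0.5026 -0.3586  0.2513] [179.9729   0.0076   9.0148] [-17.3994 116.3905] 0.0354985015983053 19.999933540821075
```

```bash
python3 -m pendant '[[[0.02,0,0.015,0,-8,0,-1],[0.02,0,0.04,0,-8,0,-1],[0.02,0,0.0585,0,-8,0,-1],[0.02,0,0.0585,0,-8,0,-1],[0.02,0,0.0585,0,-8,0,-1]]]'
python3 - <<'E'
from h import *
go(.5005,-.3587,.035,9,8);print(r.get_state()['contact_force'])
E
```

```text
time_s: 13.0
tcp_pos: [0.5224, -0.3561, 0.1941]
eef_rot: [179.9, 7.9, 8.9]
contact_force: [1.1, -0.4, -0.9]
gripper_width: 0.0353
gripper_force: 20.0
yaw 9 shift [ 0.0004 -0.0009  0.0016] turn [ 0.1 -0.1 -0.1] rows 0.0
yaw 189 shift [ 0.0004 -0.0009  0.0016] turn [ -0.2  -0.1 179.9] rows 20.9
now 13.0 [ 0.5224 -0.3561  0.1941] [179.9308   7.8932   8.894 ] [-15.5695 111.4839] 0.03525627827358305 19.999476671218872
[ 1.1211 -0.4146 -0.9127]
```

```bash
python3 -m pendant '[[[0,0,0.0025,0,0,0,-1],[0,0,0.0025,0,0,0,-1],[0,0,0.0025,0,0,0,0.3],[0,0,0.0025,0,0,0,0.3],[0,0,0.0025,0,0,0,0.3]]]'
python3 -m pendant '[[[0,0,0,0,0,0,0.3],[0,0,-0.02,0,0,0,0.3],[0,0,-0.06,0,0,0,0.3],[0,0,-0.1,0,0,0,0.3],[0,0,-0.14,0,0,0,0.3]]]'
python3 -m pendant '[[[-0.044,0,-0.04,0,8,0,0.3],[-0.044,0,-0.06,0,8,0,0.3],[-0.044,0,-0.06,0,8,0,0.3],[-0.044,0,-0.06,0,8,0,0.3]]]'
python3 - <<'E'
from h import *
cv2.imwrite('pics/w6.png',r.capture('wrist')[:,:,::-1]);np.savez('w6.npz',*cal('wrist'))
go(.6755,.1933,.20,-43)
E
```

```text
time_s: 13.5
tcp_pos: [0.5211, -0.3562, 0.1899]
eef_rot: [180.0, 8.0, 8.8]
contact_force: [-0.5, -0.3, 0.0]
gripper_width: 0.0536
gripper_force: 0.0
time_s: 14.0
tcp_pos: [0.5404, -0.3531, 0.3297]
eef_rot: [-180.0, 8.0, 8.8]
contact_force: [0.5, -0.2, -0.2]
gripper_width: 0.0573
gripper_force: 0.0
time_s: 14.4
tcp_pos: [0.5053, -0.3586, 0.3947]
eef_rot: [180.0, -0.1, 8.8]
contact_force: [1.2, -0.2, 0.2]
gripper_width: 0.0569
gripper_force: 0.0
yaw -43 shift [ 0.2527 -0.5191  0.0346] turn [-0.   0.  51.8] rows 11.6
yaw 137 shift [ 0.2527 -0.5191  0.0346] turn [  -0.    -0.  -128.2] rows 14.9
now 14.45 [ 0.5053 -0.3584  0.3934] [-179.9667    0.0236    8.8174] [-17.3179 116.1438] 0.056669147072894784 0.0
```

View pics/w6.png

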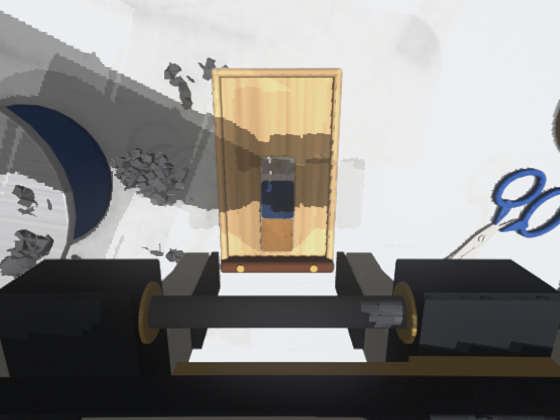

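Blue laps amber: blue spans rows 156-218 and amber's near edge is at row 250. I'll measure the offsets and head to green.

```bash
python3 - <<'E'
from h import *
c=list(np.load('w6.npz').values())
a=np.radians(9);R=np.array([[np.cos(a),np.sin(a)],[-np.sin(a),np.cos(a)]]);C=np.array([.511,-.357])
for uv,z in(((278,156),.013),((278,218),.019),((277,250),.012),((277,262),.024),((278,69),.014)):print(uv,R@(px2w(c,uv,z)[0,:2]-C))
E
python3 -m pendant '[[[0.0217,-0.0446,0,0,0,0,0.3],[0.0434,-0.089,0,0,0,0,0.3],[0.065,-0.1335,0,0,0,0,0.3],[0.0867,-0.178,0,0,0,0,0.3],[0.108,-0.222,0,0,0,0,0.3]]]' 
python3 -m pendant '[[[0.0217,-0.0446,0,0,0,8.5,0.3],[0.0434,-0.089,0,0,0,17,0.3],[0.065,-0.1335,0,0,0,25.5,0.3],[0.0867,-0.178,0,0,0,34,0.3],[0.108,-0.222,0,0,0,42.5,0.3]]]'
python3 - <<'E'
from h import *
go(.6755,.1933,.0195,-43)
E
```

```text
(278, 156) [ 0.0209 -0.0005]
(278, 218) [-0.0438 -0.0004]
(277, 250) [-0.0835  0.0009]
(277, 262) [-0.0923  0.0009]
(278, 69) [ 0.1033 -0.0008]
time_s: 14.95
tcp_pos: [0.5786, -0.1204, 0.392]
eef_rot: [-180.0, 0.2, 8.8]
contact_force: [0.8, 0.0, -0.4]
gripper_width: 0.0567
gripper_force: 0.0
time_s: 15.45
tcp_pos: [0.651, 0.1156, 0.3918]
eef_rot: [179.8, 0.1, -33.9]
contact_force: [1.0, -0.2, 0.5]
gripper_width: 0.0568
gripper_force: 0.0
yaw -43 shift [-0.0226 -0.0788  0.2131] turn [0.2 0.1 9.1] rows 4.6
yaw 137 shift [-0.0226 -0.0788  0.2131] turn [  -0.1    0.3 -170.9] rows 19.9
now 15.45 [0.651  0.1156 0.3918] [179.8369   0.0982 -33.8629] [26.9268 29.213 ] 0.05683586021073443 0.0
```

```bash
python3 -m pendant '[[[-0.012,-0.04,0,0,0,8,0.3],[-0.0225,-0.079,0,0,0,9,0.3],[-0.0225,-0.079,0.05,0,0,9,0.3],[-0.0225,-0.079,0.1,0,0,9,0.3],[-0.0225,-0.079,0.15,0,0,9,0.3]]]' 20
python3 -m pendant '[[[0,0,0.03,0,0,0,0.3],[0,0,0.03,0,0,0,0.3],[0,0,0.03,0,0,0,0.3]]]'
python3 - <<'E'
from h import *
go(.6755,.1933,.0195,-43)
E
```

```text
time_s: 15.95
tcp_pos: [0.675, 0.1921, 0.2401]
eef_rot: [179.9, 0.1, -42.5]
contact_force: [0.3, -0.0, -1.1]
gripper_width: 0.0568
gripper_force: 0.0
time_s: 16.25
tcp_pos: [0.6758, 0.1916, 0.2128]
eef_rot: [179.8, 0.0, -42.5]
contact_force: [0.7, 0.0, 1.2]
gripper_width: 0.0569
gripper_force: 0.0
yaw -43 shift [-0.0014 -0.0011  0.0343] turn [0.2 0.  0.5] rows 0.7
yaw 137 shift [-0.0014 -0.0011  0.0343] turn [  -0.     0.3 -179.5] rows 20.9
now 16.25 [0.6758 0.1916 0.2128] [179.8372   0.0145 -42.4959] [31.6804 15.7987] 0.05691842531982201 0.0
```

```bash
python3 -m pendant '[[[-0.001,-0.001,0.02,0,0,0.5,0.3],[-0.001,-0.001,0.033,0,0,0.5,0.3],[-0.001,-0.001,0.033,0,0,0.5,0.3],[-0.001,-0.001,0.033,0,0,0.5,-1],[-0.001,-0.001,0.033,0,0,0.5,-1]]]'
python3 -m pendant '[[[0,0,0,0,0,0,-1],[0,0,0,0,0,0,-1],[0,0,0,0,0,0,-1],[0,0,0,0,0,0,-1]]]'
python3 -m pendant '[[[0,0,-0.05,0,0,0,-1],[0,0,-0.1,0,0,0,-1],[0,0,-0.15,0,0,0,-1],[0,0,-0.19,0,0,0,-1],[0,0,-0.19,0,0,0,-1]]]'
python3 - <<'E'
from h import *
go(.5416,-.3521,.20,9)
cv2.imwrite('pics/w7.png',r.capture('wrist')[:,:,::-1])
g=cv2.GaussianBlur(cv2.imread('pics/w7.png',0),(5,5),0).astype(int)
print(g[186:222:2,265],g[186:222:2,290], g[220,225:330:5])
E
```

```text
time_s: 16.75
tcp_pos: [0.6761, 0.193, 0.1823]
eef_rot: [-179.9, -0.0, -43.0]
contact_force: [-0.5, 0.6, -0.9]
gripper_width: 0.0465
gripper_force: 0.0
time_s: 17.15
tcp_pos: [0.676, 0.1929, 0.1818]
eef_rot: [-179.9, -0.0, -43.0]
contact_force: [-1.4, -0.8, 6.0]
gripper_width: 0.0353
gripper_force: 20.0
time_s: 17.65
tcp_pos: [0.6768, 0.1931, 0.3786]
eef_rot: [-179.4, -0.3, -43.0]
contact_force: [0.4, 0.7, -1.3]
gripper_width: 0.0352
gripper_force: 20.0
yaw 9 shift [0.2728 0.4912 0.0159] turn [ -0.4  -0.5 -52. ] rows 11.2
yaw 189 shift [0.2728 0.4912 0.0159] turn [ -0.6   0.5 128. ] rows 14.9
now 17.65 [0.6768 0.1931 0.3786] [-179.4119   -0.2726  -42.9969] [31.7655 15.1952] 0.035186476961944685 19.999823570251465
[ 95  95  94  94  94  94  94  94  93  93  92  92  89  78  99 150 156 108] [116 116 112 100  95  95  95  94  94  94  94  94  92  80  99 155 175 173] [ 88  89  92  81  81  80  80  95 108 123 160 169 174 173 168 170 161  87
  86  94  95]
```

The green tile is held about 6 mm further back (edge at row 212), so I'll compensate with grasp target (0.548,-0.351).

```bash
python3 -m pendant '[[[0.023,0.041,0,0,0,0,-1],[0.046,0.082,0,0,0,0,-1],[0.07,0.123,0,0,0,0,-1],[0.093,0.164,0,0,0,0,-1],[0.116,0.205,0,0,0,0,-1]]]'
python3 -m pendant '[[[0.023,0.041,0,0,0,-8.5,-1],[0.046,0.082,0,0,0,-17,-1],[0.07,0.123,0,0,0,-25.5,-1],[0.093,0.164,0,0,0,-34,-1],[0.116,0.205,0,0,0,-42.5,-1]]]'
python3 - <<'E'
from h import *
go(.548,-.3511,.10,9)
E
```

```text
time_s: 18.2
tcp_pos: [0.6193, -0.0379, 0.3693]
eef_rot: [179.9, 0.1, -43.0]
contact_force: [0.8, 0.2, -0.0]
gripper_width: 0.0352
gripper_force: 20.0
time_s: 18.7
tcp_pos: [0.5651, -0.2641, 0.3694]
eef_rot: [-180.0, 0.1, -1.3]
contact_force: [1.0, 0.5, 0.0]
gripper_width: 0.0354
gripper_force: 20.0
yaw 9 shift [-0.0148  0.0874  0.1104] turn [ -0.    0.1 -10.3] rows 2.8
yaw 189 shift [-0.0148  0.0874  0.1104] turn [  0.2   0.1 169.7] rows 19.8
now 18.7 [ 0.5651 -0.2641  0.3694] [-179.9624    0.1192   -1.3153] [-7.1513 95.8484] 0.03540858191689135 19.997516870498657
```

```bash
python3 -m pendant '[[[-0.0074,0.044,0,0,0,-8,-1],[-0.0148,0.0874,0,0,0,-10.3,-1],[-0.0148,0.0874,0.05,0,0,-10.3,-1],[-0.0148,0.0874,0.1,0,0,-10.3,-1],[-0.0148,0.0874,0.11,0,0,-10.3,-1]]]'
python3 -m pendant '[[[0,0,0,0,0,0,-1],[0,0,0,0,0,0,-1]]]'
python3 - <<'E'
from h import *
go(.548,-.3511,.035,9,8)
E
```

```text
time_s: 19.2
tcp_pos: [0.5457, -0.3489, 0.2536]
eef_rot: [-179.6, 0.6, 8.5]
contact_force: [-1.0, -0.5, -1.8]
gripper_width: 0.0355
gripper_force: 20.0
time_s: 19.4
tcp_pos: [0.5499, -0.3496, 0.2625]
eef_rot: [179.9, -0.1, 8.7]
contact_force: [1.5, 0.4, 0.3]
gripper_width: 0.0354
gripper_force: 20.0
yaw 9 shift [0.0199 0.001  0.0701] turn [ 0.1 -8.1 -0.3] rows 1.5
yaw 189 shift [0.0199 0.001  0.0701] turn [-12.6  -0.1 179.3] rows 20.9
now 19.4 [ 0.5499 -0.3496  0.2625] [179.9207  -0.0687   8.7144] [-15.3115 113.9917] 0.03542359634568471 19.9997878074646
```

```bash
python3 -m pendant '[[[0.02,0.001,0.015,0,-8,-0.3,-1],[0.02,0.001,0.045,0,-8,-0.3,-1],[0.02,0.001,0.069,0,-8,-0.3,-1],[0.02,0.001,0.069,0,-8,-0.3,-1],[0.02,0.001,0.069,0,-8,-0.3,-1]]]'
python3 - <<'E'
from h import *
go(.548,-.3511,.0335,9,8);print(r.get_state()['contact_force'])
E
```

```text
time_s: 19.9
tcp_pos: [0.5698, -0.3475, 0.1942]
eef_rot: [179.9, 7.9, 9.0]
contact_force: [0.3, -1.5, 0.5]
gripper_width: 0.0354
gripper_force: 20.0
yaw 9 shift [0.0005 0.0001 0.0032] turn [ 0.1 -0.1 -0. ] rows 0.1
yaw 189 shift [0.0005 0.0001 0.0032] turn [ -0.2  -0.1 180. ] rows 21.0
now 19.9 [ 0.5698 -0.3475  0.1942] [179.938    7.882    8.9941] [-13.7461 110.2026] 0.03540568374439106 19.997750222682953
[ 0.31   -1.4842  0.5231]
```

```bash
python3 -m pendant '[[[0,0,0.0025,0,0,0,-1],[0,0,0.0025,0,0,0,-1],[0,0,0.0025,0,0,0,0.3],[0,0,0.0025,0,0,0,0.3],[0,0,0.0025,0,0,0,0.3]]]'
python3 -m pendant '[[[0,0,0,0,0,0,0.3],[0,0,-0.02,0,0,0,0.3],[0,0,-0.06,0,0,0,0.3],[0,0,-0.1,0,0,0,0.3],[0,0,-0.14,0,0,0,0.3]]]'
python3 -m pendant '[[[-0.044,0,-0.04,0,8,0,0.3],[-0.044,0,-0.06,0,8,0,0.3],[-0.044,0,-0.06,0,8,0,0.3],[-0.044,0,-0.06,0,8,0,0.3]]]'
python3 - <<'E'
from h import *
cv2.imwrite('pics/w8.png',r.capture('wrist')[:,:,::-1]);np.savez('w8.npz',*cal('wrist'))
go(.6666,-.1028,.20,-77)
E
```

```text
time_s: 20.4
tcp_pos: [0.5685, -0.3476, 0.1898]
eef_rot: [-180.0, 8.0, 8.9]
contact_force: [-0.2, 0.3, -0.3]
gripper_width: 0.0535
gripper_force: 0.0
time_s: 20.9
tcp_pos: [0.5877, -0.3445, 0.3294]
eef_rot: [-180.0, 8.0, 9.0]
contact_force: [1.1, 1.0, -1.0]
gripper_width: 0.0569
gripper_force: 0.0
time_s: 21.3
tcp_pos: [0.5526, -0.3501, 0.3946]
eef_rot: [180.0, -0.1, 8.9]
contact_force: [-0.8, -0.6, -0.5]
gripper_width: 0.057
gripper_force: 0.0
yaw -77 shift [ 0.151  -0.2264  0.0343] turn [-0.   0.1 85.9] rows 10.0
yaw 103 shift [ 0.151  -0.2264  0.0343] turn [ -0.1  -0.  -94.1] rows 11.0
now 21.35 [ 0.5526 -0.3499  0.3931] [-179.9466    0.0259    8.9325] [-15.3032 114.2511] 0.056886805527820855 0.0
```

View pics/w8.png

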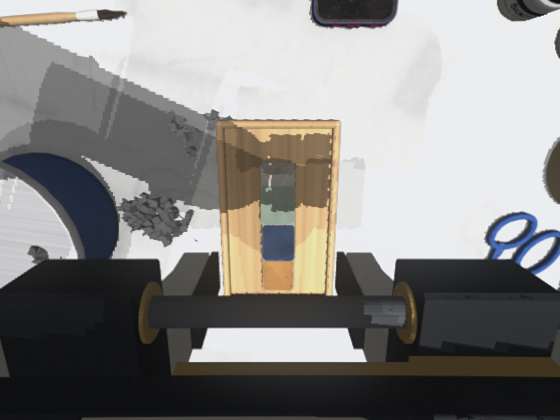

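All three tiles are shingled in line (green 160-225, blue visible to row 261, amber below). Now I'll measure and go to the brush.

```bash
python3 - <<'E'
from h import *
c=list(np.load('w8.npz').values())
a=np.radians(9);R=np.array([[np.cos(a),np.sin(a)],[-np.sin(a),np.cos(a)]]);C=np.array([.511,-.357])
for uv,z in(((278,160),.012),((278,225),.021),((277,261),.019),((277,290),.012)):print(uv,R@(px2w(c,uv,z)[0,:2]-C))
print('brush tip',px2w(c,(126,14),.004))
E
python3 -m pendant '[[[0.025,-0.037,0,0,0,8.5,-0.4],[0.05,-0.075,0,0,0,17,-0.4],[0.075,-0.113,0,0,0,25.5,-0.4],[0.1,-0.15,0,0,0,34,-0.4],[0.125,-0.188,0,0,0,42.5,-0.4]]]' 
python3 -m pendant '[[[0,0,0,0,0,8.5,-0.4],[0,0,0,0,0,17,-0.4],[0,0,0,0,0,25.5,-0.4],[0,0,0,0,0,34,-0.4],[0,0,0,0,0,43.4,-0.4]]]'
python3 - <<'E'
from h import *
cv2.imwrite('pics/w9.png',r.capture('wrist')[:,:,::-1]);np.savez('w9.npz',*cal('wrist'))
go(.6666,-.1028,.08,-77)
E
```

```text
(278, 160) [0.0648 0.0006]
(278, 225) [-0.0027  0.0007]
(277, 261) [-0.0453  0.0018]
(277, 290) [-0.085   0.0019]
brush tip [[ 0.6856 -0.1858  0.004 ]]
time_s: 21.85
tcp_pos: [0.6478, -0.1429, 0.3915]
eef_rot: [179.9, 0.2, -33.9]
contact_force: [-0.1, -1.1, -0.9]
gripper_width: 0.0275
gripper_force: 0.0
time_s: 22.35
tcp_pos: [0.6474, -0.1444, 0.3913]
eef_rot: [179.8, 0.1, -76.5]
contact_force: [-0.2, -1.0, 1.0]
gripper_width: 0.0262
gripper_force: 0.0
yaw -77 shift [-0.0361 -0.0288  0.1522] turn [ 0.2  0.1 -0. ] rows 3.2
yaw 103 shift [-0.0361 -0.0288  0.1522] turn [  0.1  -0.3 180. ] rows 21.0
now 22.4 [ 0.6473 -0.1445  0.3913] [179.7852   0.0674 -77.0172] [4.216  8.7804] 0.026532125092147658 0.0
```

View pics/w9.png

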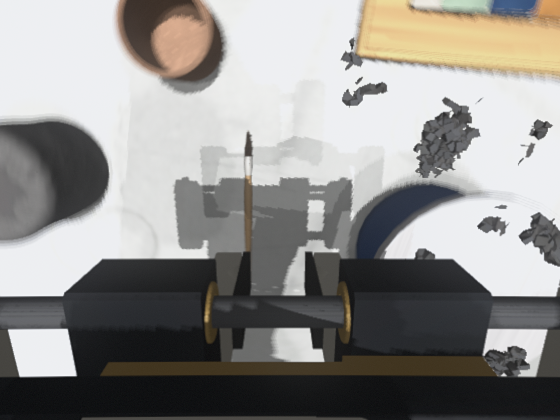

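Run:
```python
from h import *
c=list(np.load('w9.npz').values())
p=px2w(c,[(249,134),(248,245)],.0045);print(p);d=(p[1]-p[0])[:2];d/=np.linalg.norm(d);m=p[0,:2]+d*.0865;print('mid',m,np.degrees(np.arctan2(-d[1],-d[0])))
go(m[0],m[1],.06,np.degrees(np.arctan2(-d[1],-d[0])))
```

```text
[[ 0.6849 -0.1839  0.0045]
 [ 0.6614 -0.0641  0.0045]]
mid [ 0.6683 -0.099 ] -78.89555173949029
yaw -78.89555173949029 shift [-0.0394 -0.0313  0.1722] turn [0.2 0.1 1.9] rows 3.6
yaw 101.10444826050971 shift [-0.0394 -0.0313  0.1722] turn [  -0.1    0.3 -178.1] rows 20.7
now 22.4 [ 0.6473 -0.1445  0.3913] [179.7852   0.0674 -77.0172] [4.216  8.7804] 0.026532125092147658 0.0
```

Run:
```python
from h import *
w=px2w(cal('top'),(328,237.5),.11)[0];print(w)
g=np.array([.6675,-.101]);cl=np.radians(12.5)
e=g-.0965*np.array([np.cos(cl),np.sin(cl)]);n=np.array([-np.sin(cl),np.cos(cl)])
for k in(-.039,0,.039):print(np.linalg.norm(e+k*n-w[:2]))
```

```text
[ 0.4702 -0.11    0.11  ]
0.12223480631292548
0.10380211544956913
0.09823650273321496
```

```bash
python3 -m pendant '[[[-0.019,-0.015,0.02,0,0,1,-0.4],[-0.038,-0.0305,0.05,0,0,1,-0.4],[-0.038,-0.0305,0.1,0,0,1,-0.4],[-0.038,-0.0305,0.15,0,0,1,-0.4],[-0.038,-0.0305,0.17,0,0,1,-0.4]]]' 
python3 -m pendant '[[[0,0,0,0,0,0,-0.4],[0,0,0,0,0,0,-0.4]]]'
python3 - <<'E'
from h import *
go(.6677,-.1003,.021,-78);print(r.get_state()['contact_force'])
E
```

```text
time_s: 22.9
tcp_pos: [0.6653, -0.1002, 0.2165]
eef_rot: [179.5, 0.1, -77.0]
contact_force: [-0.0, 0.0, -0.8]
gripper_width: 0.0261
gripper_force: 0.0
time_s: 23.1
tcp_pos: [0.668, -0.1006, 0.2231]
eef_rot: [179.9, 0.0, -77.0]
contact_force: [0.1, -0.2, 0.9]
gripper_width: 0.026
gripper_force: 0.0
yaw -78 shift [-0.0003  0.0002  0.0431] turn [0.1 0.  1. ] rows 0.9
yaw 102 shift [-0.0003  0.0002  0.0431] turn [  -0.     0.1 -179. ] rows 20.8
now 23.1 [ 0.668  -0.1006  0.2231] [179.9054   0.0038 -77.0207] [7.9358 5.0397] 0.026009577344260706 0.0
[ 0.0859 -0.1868  0.9234]
```

```bash
python3 -m pendant '[[[0,0,0.02,0,0,0.5,-0.4],[0,0,0.042,0,0,0.5,-0.4],[0,0,0.042,0,0,0.5,-0.4],[0,0,0.042,0,0,0.5,-1],[0,0,0.042,0,0,0.5,-1]]]' 20
python3 -m pendant '[[[0,0,0,0,0,0,-1],[0,0,0,0,0,0,-1],[0,0,0,0,0,0,-1],[0,0,0,0,0,0,-1],[0,0,0,0,0,0,-1]]]'
python3 -m pendant '[[[0,0,-0.04,0,0,0,-1],[0,0,-0.09,0,0,0,-1],[0,0,-0.14,0,0,0,-1],[0,0,-0.18,0,0,0,-1],[0,0,-0.18,0,0,0,-1]]]'
python3 - <<'E'
from h import *
go(.516,.35,.20,-6.5)
E
```

```text
time_s: 23.6
tcp_pos: [0.6686, -0.1006, 0.1839]
eef_rot: [-179.8, -0.0, -77.6]
contact_force: [-0.7, 0.3, 0.5]
gripper_width: 0.0155
gripper_force: 0.0
time_s: 24.1
tcp_pos: [0.6683, -0.1006, 0.1835]
eef_rot: [-179.9, -0.0, -77.6]
contact_force: [-1.0, 1.2, 6.8]
gripper_width: 0.0082
gripper_force: 20.0
time_s: 24.6
tcp_pos: [0.669, -0.1009, 0.37]
eef_rot: [-179.3, -0.1, -77.6]
contact_force: [-0.6, 0.7, -0.1]
gripper_width: 0.0085
gripper_force: 20.0
yaw -6.5 shift [-0.4733  0.0526  0.0091] turn [ -0.5  -0.6 -71.1] rows 9.5
yaw 173.5 shift [-0.4733  0.0526  0.0091] turn [ -0.6   0.6 108.9] rows 12.7
now 24.6 [ 0.669  -0.1009  0.37  ] [-179.3094   -0.1492  -77.5883] [7.9197 4.45  ] 0.008474665597953686 19.990159571170807
```

Brush gripped (8.5 mm). Carrying it to its tray.

```bash
python3 -m pendant '[[[-0.047,0.005,0,0,0,0,-1],[-0.094,0.01,0,0,0,0,-1],[-0.142,0.016,0,0,0,0,-1],[-0.19,0.021,0,0,0,0,-1],[-0.236,0.026,0,0,0,0,-1]]]'
python3 -m pendant '[[[-0.047,0.005,0,0,0,-8.5,-1],[-0.094,0.01,0,0,0,-17,-1],[-0.142,0.016,0,0,0,-25.5,-1],[-0.19,0.021,0,0,0,-34,-1],[-0.236,0.026,0,0,0,-42.5,-1]]]'
python3 -m pendant '[[[0,0,0,0,0,-8.5,-1],[0,0,0,0,0,-17,-1],[0,0,0,0,0,-25.5,-1],[0,0,0,0,0,-28.5,-1],[0,0,0,0,0,-28.5,-1]]]'
python3 - <<'E'
from h import *
go(.516,.35,.08,-6.5)
cv2.imwrite('pics/w10.png',r.capture('wrist')[:,:,::-1]);np.savez('w10.npz',*cal('wrist'))
E
```

```text
time_s: 25.1
tcp_pos: [0.5907, 0.1259, 0.3622]
eef_rot: [-180.0, 0.0, -77.6]
contact_force: [1.5, -0.0, -1.3]
gripper_width: 0.0083
gripper_force: 20.0
time_s: 25.6
tcp_pos: [0.5147, 0.351, 0.3623]
eef_rot: [-179.9, 0.0, -34.8]
contact_force: [1.5, 0.6, -0.8]
gripper_width: 0.0082
gripper_force: 20.0
time_s: 26.1
tcp_pos: [0.5157, 0.3493, 0.362]
eef_rot: [-180.0, -0.0, -6.6]
contact_force: [-0.4, 0.5, 0.2]
gripper_width: 0.0085
gripper_force: 20.0
yaw -6.5 shift [ 0.0002 -0.0007  0.123 ] turn [-0.  -0.  -0.1] rows 2.5
yaw 173.5 shift [ 0.0002 -0.0007  0.123 ] turn [ -0.    0.1 179.9] rows 20.9
now 26.1 [0.5157 0.3493 0.362 ] [-179.9614   -0.0012   -6.5977] [52.036 31.376] 0.008483743350116141 19.989215433597565
```

View pics/w10.png

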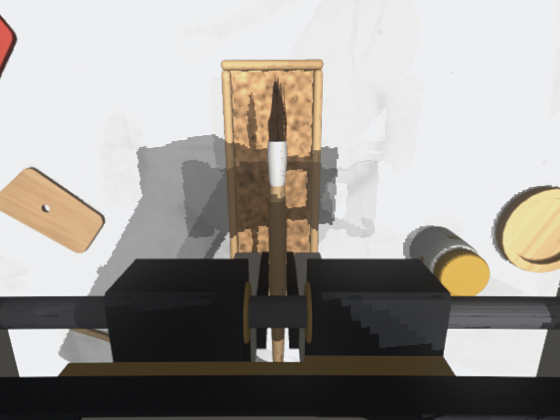

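The brush lies along the tray. The tray's far edge is at row 62, columns 222-323; the jar cap is at (464,272).

```bash
python3 - <<'E'
from h import *
c=list(np.load('w10.npz').values())
p=px2w(c,[(222,61),(323,61)],.018);m=p.mean(0);a=np.radians(-6.5);print(p,m[:2]-.113*np.array([np.cos(a),np.sin(a)]))
print('jar',px2w(c,(464,272),.068))
go(.517,.3495,.0345,-6.5)
E
python3 -m pendant '[[[0,0,0.05,0,0,0,-1],[0,0,0.1,0,0,0,-1],[0,0,0.14,0,0,0,-1],[0,0,0.15,0,0,0,-1],[0,0,0.15,0,0,0,-1]]]'
python3 -m pendant '[[[0,0,0,0,0,0,-1],[0,0,0.01,0,0,0,-1],[0,0,0.017,0,0,0,-1],[0,0,0.017,0,0,0,-1],[0,0,0.017,0,0,0,-1]]]'
python3 - <<'E'
from h import *
go(.516,.35,.0335,-6.5);print(r.get_state()['contact_force'])
E
```

```text
[[0.6329 0.3835 0.018 ]
 [0.6229 0.2984 0.018 ]] [0.5156 0.3537]
jar [[0.4377 0.199  0.068 ]]
yaw -6.5 shift [ 0.0012 -0.0003  0.1685] turn [-0.  -0.  -0.2] rows 3.4
yaw 173.5 shift [ 0.0012 -0.0003  0.1685] turn [ -0.    0.1 179.8] rows 20.9
now 26.15 [0.5158 0.3492 0.362 ] [-179.964     0.0001   -6.7272] [52.0284 31.2541] 0.008247124383583139 19.989734888076782
time_s: 26.65
tcp_pos: [0.5158, 0.3491, 0.2107]
eef_rot: [179.9, 0.1, -6.7]
contact_force: [-0.4, 0.2, -0.0]
gripper_width: 0.0083
gripper_force: 20.0
time_s: 27.15
tcp_pos: [0.5159, 0.3493, 0.195]
eef_rot: [-180.0, 0.0, -6.6]
contact_force: [0.3, 0.4, 0.1]
gripper_width: 0.0085
gripper_force: 20.0
yaw -6.5 shift [ 0.     -0.0007  0.0025] turn [-0.   0.  -0.1] rows 0.1
yaw 173.5 shift [ 0.     -0.0007  0.0025] turn [  0.    0.  179.9] rows 20.9
now 27.15 [0.5159 0.3493 0.195 ] [-179.9783    0.0002   -6.6466] [52.0293 31.3363] 0.008506736729425557 19.990126490592957
[0.2977 0.4405 0.0661]
```

```bash
python3 -m pendant '[[[0,0,0.0018,0,0,0,-1],[0,0,0.0018,0,0,0,-1],[0,0,0.0018,0,0,0,-0.6],[0,0,0.0018,0,0,0,-0.6],[0,0,0.0018,0,0,0,-0.6]]]'
python3 -m pendant '[[[0,0,0.0,0,0,0,-0.6],[0,0,-0.02,0,0,0,-0.6],[0,0,-0.06,0,0,0,0.5],[0,0,-0.11,0,0,0,0.5],[0,0,-0.15,0,0,0,0.5]]]'
python3 - <<'E'
from h import *
cv2.imwrite('pics/w11.png',r.capture('wrist')[:,:,::-1])
for y in(-90,-60,-30,0,30,60,-6.5): print(y)if 0 else None
go(.436,.197,.17,-6.5)
E
```

```text
time_s: 27.65
tcp_pos: [0.5159, 0.3493, 0.1931]
eef_rot: [-180.0, 0.0, -6.6]
contact_force: [-0.4, -0.2, 0.6]
gripper_width: 0.0171
gripper_force: 0.0
time_s: 28.15
tcp_pos: [0.516, 0.3493, 0.3457]
eef_rot: [-179.9, -0.1, -6.6]
contact_force: [1.6, 0.7, -0.2]
gripper_width: 0.0363
gripper_force: 0.0
yaw -6.5 shift [-0.0635  0.1617  0.0223] turn [-0.5 -0.5 -0.1] rows 3.5
yaw 173.5 shift [-0.0635  0.1617  0.0223] turn [ -0.7   0.7 179.9] rows 20.9
now 28.2 [0.5173 0.3502 0.3531] [-179.5333   -0.4528   -6.5619] [52.025  31.3369] 0.04045888634087759 0.0
```

View pics/w11.png

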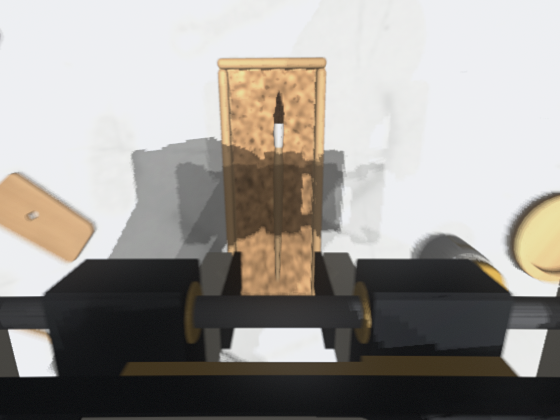

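The brush lies along the middle of its tray. I'll refine the stand and jar positions numerically.

```bash
python3 - <<'E'
from h import *
c=cal('top');a=cv2.imread('pics/top0.png');h=cv2.cvtColor(a,cv2.COLOR_BGR2HSV)
m=((h[...,0]>10)&(h[...,0]<35)&(h[...,1]>60)).astype(np.uint8)
n,l,s,ce=cv2.connectedComponentsWithStats(m)
for i in range(1,n):
    x,y,w,hh,A=s[i]
    if 180<ce[i][0]<270 and 230<ce[i][1]<270 and A>100:
        pts=np.argwhere(l==i)[:,::-1].astype(np.float32);(cx,cy),rad=cv2.minEnclosingCircle(pts);print(s[i],(cx,cy),rad,px2w(c,(cx,cy),.016),px2w(c,(cx,cy),.068))
for f in('w10','w11'):
    c=list(np.load('w10.npz').values());h=cv2.cvtColor(cv2.imread(f'pics/{f}.png'),cv2.COLOR_BGR2HSV);
    m=((h[...,0]>10)&(h[...,0]<35)&(h[...,1]>60)).astype(np.uint8);m[:180]=0;m[300:]=0;m[:,:400]=0
    n,l,s,ce=cv2.connectedComponentsWithStats(m);print(f,[(s[i].tolist(),ce[i]) for i in range(1,n) if s[i][4]>200])
E
python3 -m pendant '[[[-0.013,0.033,0,0,0,0,0.6],[-0.026,0.065,0,0,0,0,0.6],[-0.039,0.098,0,0,0,0,0.6],[-0.052,0.131,0,0,0,0,0.6],[-0.063,0.16,0,0,0,0,0.6]]]'
python3 -m pendant '[[[0,0,0,0,0,0,0.6],[0,0,0,0,0,0,0.6]]]'
python3 - <<'E'
from h import *
go(.4365,.1965,.038,-6.5)
cv2.imwrite('pics/w12.png',r.capture('wrist')[:,:,::-1]);np.savez('w12.npz',*cal('wrist'))
E
```

```text
[231 234  33  33 860] (246.5226287841797, 249.7659149169922) 16.571823120117188 [[0.4416 0.091  0.016 ]] [[0.4442 0.0857 0.068 ]]
[193 247  18  18 248] (201.81817626953125, 255.40908813476562) 8.991026878356934 [[0.4299 0.2068 0.016 ]] [[0.4331 0.1958 0.068 ]]
w10 [([497, 187, 63, 86, 4424], array([531.9641, 230.4679])), ([433, 249, 57, 48, 2051], array([461.843 , 272.7601]))]
w11 [([512, 194, 48, 88, 3238], array([539.2032, 240.2326])), ([474, 261, 34, 31, 324], array([491.2994, 273.    ]))]
time_s: 28.7
tcp_pos: [0.4337, 0.1961, 0.3429]
eef_rot: [-180.0, 0.0, -6.6]
contact_force: [-0.1, 0.0, 0.4]
gripper_width: 0.0699
gripper_force: 0.0
time_s: 28.9
tcp_pos: [0.4347, 0.1973, 0.3436]
eef_rot: [-179.9, -0.1, -6.7]
contact_force: [0.2, 0.5, 0.7]
gripper_width: 0.0702
gripper_force: 0.0
yaw -6.5 shift [0.0017 0.0008 0.1466] turn [-0.1 -0.1 -0.2] rows 2.9
yaw 173.5 shift [0.0017 0.0008 0.1466] turn [ -0.1   0.1 179.8] rows 20.9
now 28.9 [0.4347 0.1973 0.3436] [-179.9111   -0.053    -6.6692] [48.0961 35.24  ] 0.07021913710193586 0.0
```

```bash
python3 - <<'E'
from h import *
c=list(np.load('w10.npz').values());print(px2w(c,(541,229.5),.016))
c=list(np.load('w1.npz').values())
h=cv2.cvtColor(cv2.imread('pics/w1.png'),cv2.COLOR_BGR2HSV)
m=((h[...,0]>10)&(h[...,0]<35)&(h[...,1]>60)).astype(np.uint8);n,l,s,ce=cv2.connectedComponentsWithStats(m)
print([(s[i].tolist(),ce[i].round()) for i in range(1,n) if s[i][4]>300 and s[i][1]>200])
# predicted rim bbox for candidate centres
t=np.linspace(0,6.28,60)
for f in('w1','w10'):
  c=list(np.load(f+'.npz').values())
  for x in(.4416,.445,.448):
    p=w2px(c,np.c_[x+.044*np.cos(t),.091+.044*np.sin(t),0*t+.016]);print(f,x,p.min(0),p.max(0))
E
python3 -m pendant '[[[0.001,0,0.05,0,0,0,0.6],[0.001,0,0.1,0,0,0,0.6],[0.001,0,0.13,0,0,0,0.6],[0.001,0,0.146,0,0,0,0.6],[0.001,0,0.146,0,0,0,0.6]]]'
python3 -m pendant '[[[0,0,0,0,0,0,-1],[0,0,0,0,0,0,-1],[0,0,0,0,0,0,-1],[0,0,0,0,0,0,-1],[0,0,0,0,0,0,-1]]]' 25
python3 -m pendant '[[[0,0,-0.03,0,0,0,-1],[0,0,-0.06,0,0,0,-1],[0,0,-0.06,0,0,0,-1]]]'
```

```text
[[0.4458 0.1002 0.016 ]]
[([300, 247, 70, 50, 2869], array([335., 274.])), ([71, 277, 36, 68, 1162], array([ 85., 312.])), ([449, 281, 36, 64, 1125], array([470., 313.])), ([230, 327, 39, 28, 950], array([249., 339.])), ([244, 356, 316, 22, 4695], array([421., 368.]))]
w1 0.4416 [298.8868 252.3624] [374.4334 319.8548]
w1 0.445 [298.223  249.6701] [373.937  317.4659]
w1 0.448 [297.6348 247.284 ] [373.4973 315.3495]
w10 0.4416 [503.6746 188.5109] [598.3398 273.3321]
w10 0.445 [503.903  184.9909] [598.8553 270.2976]
w10 0.448 [504.1062 181.8674] [599.3135 267.6067]
time_s: 29.45
tcp_pos: [0.4356, 0.1978, 0.1943]
eef_rot: [179.8, 0.2, -6.6]
contact_force: [0.1, -0.1, 0.6]
gripper_width: 0.0699
gripper_force: 0.0
time_s: 29.95
tcp_pos: [0.4361, 0.1979, 0.198]
eef_rot: [-179.9, -0.1, -6.6]
contact_force: [-1.6, -0.3, 7.8]
gripper_width: 0.0466
gripper_force: 25.0
time_s: 30.25
tcp_pos: [0.4368, 0.1985, 0.2608]
eef_rot: [-179.7, -0.3, -6.6]
contact_force: [0.7, 0.7, -1.3]
gripper_width: 0.047
gripper_force: 25.0
```

Run:
```python
from h import *
go(.4445,.0925,.100,-6.5)
```

```text
yaw -6.5 shift [0.0198 0.1044 0.0013] turn [-0.3 -0.3 -0.1] rows 2.1
yaw 173.5 shift [0.0198 0.1044 0.0013] turn [ -0.4   0.5 179.9] rows 20.9
now 30.25 [0.4368 0.1985 0.2608] [-179.676    -0.2626   -6.6043] [48.0122 35.3572] 0.046958028452019455 24.988442909088917
```

```bash
python3 -m pendant '[[[0.006,0.035,0,0,0,0,-1],[0.013,0.07,0,0,0,0,-1],[0.0198,0.1044,0,0,0,0,-1],[0.0198,0.1044,0,0,0,0,-1],[0.0198,0.1044,0,0,0,0,-1]]]'
python3 -m pendant '[[[0,0,0.02,0,0,0,-1],[0,0,0.035,0,0,0,-1],[0,0,0.045,0,0,0,-1],[0,0,0.045,0,0,0,-1],[0,0,0.045,0,0,0,-1]]]'
python3 - <<'E'
from h import *
go(.4445,.0925,.046,-6.5);print(r.get_state()['contact_force'])
cv2.imwrite('pics/s13.png',r.capture('scene')[:,:,::-1])
i=cv2.imread('pics/s13.png')[140:290,150:330];cv2.imwrite('pics/s13c.png',cv2.resize(i,None,fx=4,fy=4,interpolation=cv2.INTER_CUBIC))
E
```

```text
time_s: 30.75
tcp_pos: [0.4432, 0.0908, 0.2568]
eef_rot: [-180.0, -0.0, -6.8]
contact_force: [-0.4, 0.5, -1.3]
gripper_width: 0.047
gripper_force: 25.0
time_s: 31.25
tcp_pos: [0.4435, 0.0921, 0.212]
eef_rot: [-180.0, 0.0, -6.6]
contact_force: [-0.2, 1.0, -1.0]
gripper_width: 0.0472
gripper_force: 25.0
yaw -6.5 shift [ 0.0009 -0.0005  0.007 ] turn [-0.   0.  -0.1] rows 0.1
yaw 173.5 shift [ 0.0009 -0.0005  0.007 ] turn [  0.    0.  179.9] rows 20.9
now 31.25 [0.4435 0.0921 0.212 ] [-179.9961    0.0101   -6.5995] [36.7742 46.6395] 0.047151348551685075 24.98826783907134
[-0.1608  0.9657 -1.017 ]
```

```bash
python3 -m pendant '[[[0.001,0,0.004,0,0,0,-1],[0.001,0,0.0075,0,0,0,-1],[0.001,0,0.0075,0,0,0,-1],[0.001,0,0.0075,0,0,0,-1]]]'
python3 -m pendant '[[[0,0,0,0,0,0,0.3],[0,0,0,0,0,0,0.5],[0,0,0,0,0,0,0.5],[0,0,0,0,0,0,0.5]]]'
python3 -m pendant '[[[0,0,-0.03,0,0,0,0.5],[0,0,-0.08,0,0,0,0.5],[0,0,-0.13,0,0,0,0.5],[0,0,-0.17,0,0,0,0.5],[0,0,-0.17,0,0,0,0.5]]]'
python3 -m pendant '[[[0,-0.05,0,0,0,0,0.5],[0,-0.1,0,0,0,0,0.5],[0,-0.15,0,0,0,0,0.5],[0,-0.2,0,0,0,0,0.5],[0,-0.24,0,0,0,0,0.5]]]'
python3 - <<'E'
from h import *
a=r.capture('top')[:,:,::-1];b=r.capture('scene')[:,:,::-1]
h=cv2.cvtColor(a,cv2.COLOR_BGR2HSV);cv2.imwrite('pics/top14.png',a)
i=cv2.resize(a[140:290,225:470],None,fx=3.2,fy=3.2,interpolation=cv2.INTER_CUBIC)[:,:784];j=cv2.resize(b[140:290,170:410],(392,245))if 0 else b[130:250,160:340]
cv2.imwrite('pics/f.png',cv2.resize(a[110:310,120:460],None,fx=2.3,fy=2.3,interpolation=cv2.INTER_CUBIC))
E
```

```text
time_s: 31.7
tcp_pos: [0.4443, 0.0914, 0.2044]
eef_rot: [-180.0, 0.0, -6.7]
contact_force: [0.6, 0.1, -0.7]
gripper_width: 0.047
gripper_force: 25.0
time_s: 32.1
tcp_pos: [0.4444, 0.0915, 0.2045]
eef_rot: [-180.0, -0.0, -6.6]
contact_force: [-0.7, -0.1, 0.0]
gripper_width: 0.0649
gripper_force: 0.0
time_s: 32.6
tcp_pos: [0.4456, 0.0919, 0.3804]
eef_rot: [-179.6, -0.5, -6.6]
contact_force: [-0.1, -0.7, -1.3]
gripper_width: 0.0659
gripper_force: 0.0
time_s: 33.1
tcp_pos: [0.472, 0.3323, 0.3741]
eef_rot: [-180.0, 0.0, -6.6]
contact_force: [0.5, -1.0, 0.2]
gripper_width: 0.0659
gripper_force: 0.0
```

View pics/f.png

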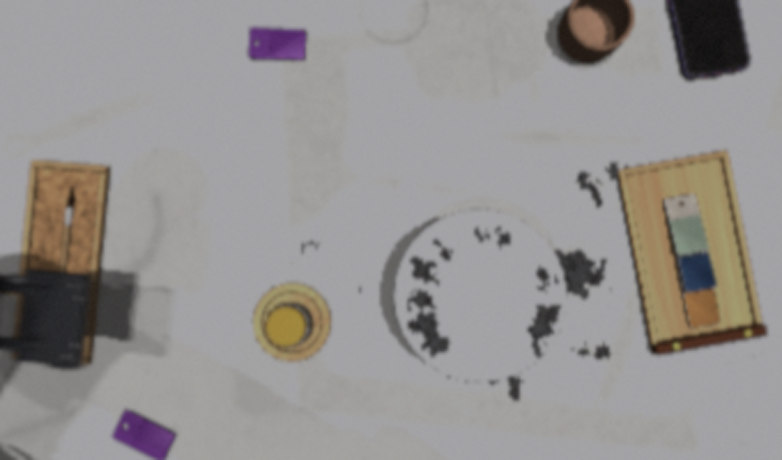

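The top view shows the jar in the stand (cap at f (286,326), stand at (292,321)), the brush in its tray and the tiles shingled. One numeric check of the jar centring remains.

Run:
```python
from h import *
c=cal('top');f=lambda u,v:np.array([u,v])/2.3+[120,110]-.28
print(px2w(c,f(286,326),.074),px2w(c,f(292,321),.016))
```

```text
[[0.4405 0.0912 0.074 ]] [[0.4428 0.0906 0.016 ]]
```

Jar is centred to about 2 mm; handing in.

```bash
python3 -c "
from plant import r
print(r.close_job())"
```

```text
the job is handed in; nothing more can be done
None
```

The job is handed in at about 33 s (no verdict was returned): my last views show the tiles shingled with laps of about 24 mm, the brush midway in its tray, the jar within about 3 mm of the stand centre, and the cup untouched.

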